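# Slide the reference tile out over the end of its ledge

## Task

Push the white ceramic tile along its ledge with the fingertips until about a third of it sticks out over the end that faces the handheld colour reader, so that its edge can be seen and the next person can take hold of it. It stays lying flat on the ledge the whole time, never picked up or tipped, and ends straight with the ledge and not hanging over the ledge's long front side. Leave the reader, the bottle, the dish and the steel collar where they stand.

Things in the scene. Friction and masses are not known exactly. Their poses are not given: they have to be found in the camera images.
- tile: square white ceramic calibration tile, 110 x 110 x 8 mm thick, about 0.23 kg, lying flat and loose on the ledge near the middle of its length, up to 0.12 rad askew to it. Origin: centre of its underside; x and y along its sides, z up.
- ledge: low fixed sample ledge: flat dark steel top 10 mm thick, 160 mm deep (x) by 320 mm long (y), upper face 50 mm above the bench, on a narrower foot. Both short ends (y = +-160 mm) are open. Along the far long side (x = 74 to 80 mm) a bright rail stands 12 mm above the top; the near long side is open. Origin: centre of its underside, on the bench; x across it, away from the robot, y along it, z up.
- reader: handheld colour reader standing beyond one end of the ledge (either one, about 300 mm along the ledge from its centre): a white instrument with a black square foot (64 mm), a slimmer neck and a bigger head with a dark screen, 128 mm tall. The end of the ledge facing it is the one where the tile must stick out. Loose. Origin: centre of its underside, z up.
- bottle: clear water bottle with a blue cap, 60 mm across, 170 mm tall, standing beyond the other end of the ledge. Loose, to be left alone. Origin: centre of its underside.
- collar: steel collar (a ring), 42 mm across, 24 mm tall, on the bench on the robot's side of the ledge. Loose, to be left alone. Origin: centre of its underside.
- dish: flat round lidded dish, 90 mm across, 16 mm tall, on the bench beyond the ledge's railed side. Loose, to be left alone. Origin: centre of its underside.
Mind the look-alikes: they are no part of the job. What is shaped like the reader but red or yellow is not meant.

How it is judged:
By the outcome, as a careful person would: the job done as asked, in the order asked, and still so for the second after the job is handed in, with the robot touching nothing.
It also fails if it takes over 48 s, if anything falls off the work surface, if the arm or the gripper's body presses on something with over 40 N, if the wrist force passes 120 N, or if a joint passes its speed limit or range.

## Robot

A 7-joint arm with a two-finger parallel gripper is mounted at the origin on the work surface. World frame = base frame: x ahead of the robot, y to its left, z up, the work surface at z = 0. Lengths are in m, angles in rad, forces in N, time in s.
With the tool pointing down it reaches from about 0.35 to 0.9 m from the base axis. Payload 8.1 kg.
Tool frame: the origin (TCP) lies where the fingers leave the gripper's body, on its centre line; the fingertips stand 66 mm ahead of it and the grasp point (between the pads) lies 47 mm ahead of it (arm.tip_reach is the distance from the TCP to the fingertips, in m); z points along the fingers, y is the direction in which the jaws open and shut (so a half turn about z gives the same grasp; the last joint's range is limited). The gripper opens to 92 mm and grips with 3 to 60 N. Pads are 19 mm wide; open, the fingers measure 130 mm over their backs; the gripper's body (75 mm by 190 mm) begins 47 mm behind the grasp point.
Start: joints at [-1.411, 0.434, 0.025, 1.573, -0.012, 1.134, -0.075], TCP at [0.162, 0.604, 0.292] pointing down, gripper open.
Joint ranges: [-2.62, 2.62], [-0.44, 2.09], [-1.27, 1.32], [0.08, 2.57], [-1.32, 4.46], [0.12, 2], [-2.74, 2.74]. Speed limits (rad/s): [2.22, 2.22, 3.01, 3.01, 3.14, 3.14, 3.14].

## Interface

Orientations are given as a rotation vector (axis times angle).
In Python, from cell import arm gives the robot as it stands.
- The arm moves only by the tool carry_out, never from a script. Its argument "plan" is a list of rows, each a list of 5 numbers: the shift along the world's x, y, z in cm, then the turn about the world's z in rad, then the finger opening in cm, from 0 to 9.18. In form: [[tx, ty, tz, spin, fingers], ...]. A call has 1 to 20 rows; each row is the pose to reach, as a shift and turn from the pose measured when the call began; what a row does not reach only later rows make up. A row lasts 1/10 s, in which the tool goes at most 50 mm and 8.59 degrees, less where a joint would pass 70% of its speed; a pose out of reach is approached as far as the arm can. A call with a gripper value outside its range is refused whole. The fingers move at their own pace and stop on an object; "squeeze" is the grip in N (left out, the last holds). Time passes only in rows, so rows that repeat a pose let the fingers close. It gives the time, the measured TCP pose, the force and the opening at its end, in the units of the state.
- arm.observe(): the state, without advancing time (a new reading comes with each control period).
- arm.get_image(name): name is "side" or "top" or "wrist"; returns (picture, depth): 420x560x3 uint8, red, green, blue; 420x560 float32, m along the optical axis (not along the pixel's ray), 0 where there is no reading.
- arm.get_calibration(name): a dict with "intrinsics" (3x3 intrinsics, pixels), "D" ([k1, k2, p1, p2, k3] as OpenCV has them; the pictures are not rectified), "rvec" (rotation vector, rad) and "tvec" (3), from world to camera coordinates, as OpenCV has them; the wrist camera has in their place "tool_from_camera" (4x4, takes a point from camera to tool coordinates, whose origin is the TCP and whose axes are the flange's). Camera axes: x right, y down, z forward; pixel columns grow to the right and rows downward; lengths in m; the calibration is good to about 2 mm. A picture is of the moment at which its call begins: read the wrist's pose just before it. get_calibration takes no time and is no camera call.
- arm.sign_off(): hands the job in, once; it reports no verdict.
The state is a dict: "clock": time; "joints": joint angles; "dq": joint speeds; "joint_efforts": joint torques, N m; "position": TCP position; "ee_rot": TCP orientation; "force": force on the tool from outside, world axes, zero at the start; "ft_torque": the same for the moment, N m; "width": opening from 0.0 (shut) to 1.0 (fully open).
Only numpy, scipy, OpenCV 4.12 (cv2) and the standard library are available. Lean on these libraries where they do the work, as an engineer would, in place of code of your own. Each camera call takes 0.05 s, during which the arm holds its last target. There are 200 camera calls.

## Working session

There is one attempt and no reset: what is moved stays moved. The work goes in short steps, Python scripts to look and compute and a tool call to move; the robot and the scene stay as the last step left them, time stands still between calls to the robot, and variables do not carry over. Pictures are saved under pics/ and viewed, about 8 in all and at most 12, crops included, and the job is handed in when it is done.

Besides the shell and the picture viewer there is one more tool, called after ">>>" in YAML: its name, and indented under it one key for each argument. carry_out: Moves the arm, as the interface text tells. Its arguments: {"type":"object","properties":{"plan":{"type":"array"},"squeeze":{"type":"number"}},"required":["plan"]}

```bash
ls; mkdir -p pics; cat > h.py <<'E'
import numpy as np, cv2
from cell import arm
def shot(n,f=None):
    im,d=arm.get_image(n); 
    if f: cv2.imwrite('pics/'+f,im[:,:,::-1])
    np.savez('last_'+n,im=im,d=d); return im,d
def pts(n,uv,d,z=None):
    """pixels -> world, by depth array d (per pixel) or plane height z"""
    c=arm.get_calibration(n); uv=np.float64(uv).reshape(-1,1,2)
    r=cv2.undistortPoints(uv,np.array(c['intrinsics']),np.array(c['D']))[:,0]
    r=np.c_[r,np.ones(len(r))]; R=cv2.Rodrigues(np.array(c['rvec'],float))[0]; t=np.array(c['tvec'],float).ravel()
    o=-R.T@t
    if z is None: return (r*np.reshape(d,(-1,1))-t)@R
    w=r@R; return o+w*((z-o[2])/w[:,2:])
E
python3 - <<'E'
from h import *
s=arm.observe(); print(s)
a,_=shot('top','top0.png'); b,_=shot('side','side0.png')
for n in('top','side'):
    c=arm.get_calibration(n);R=cv2.Rodrigues(np.array(c['rvec'],float))[0];print(n,-R.T@np.array(c['tvec']).ravel(),R[2])
E
```

```text
pics
{'clock': 0.0, 'joints': array([-1.41058992,  0.43521911,  0.02497475,  1.57413091, -0.01159227,
        1.13401793, -0.07507136]), 'dq': array([-1.73282291e-03,  3.07457048e-04,  8.61678974e-05,  5.40000068e-04,
        1.22349898e-03, -5.31379642e-04, -2.72530662e-04]), 'joint_efforts': array([ 9.13672357e-04, -6.67845511e+01,  9.85954776e-01, -3.14451420e+01,
       -6.03341474e-02,  4.32565960e-02,  1.88435511e-04]), 'position': array([0.16230885, 0.6031094 , 0.29143426]), 'ee_rot': array([-4.11682567e-01, -3.11444119e+00,  2.55930567e-03]), 'force': array([-0.71303886,  0.45480599, -0.13474396]), 'ft_torque': array([-0.0086696 , -0.00934315,  0.05066585]), 'width': 1.002863755627097}
top [ 0.38381222 -0.020625    1.20458516] [ 0.141712    0.00954765 -0.98986189]
side [-0.29287248 -0.84600572  0.83971277] [ 0.59679553  0.58468087 -0.54953014]
```

View pics/top0.png

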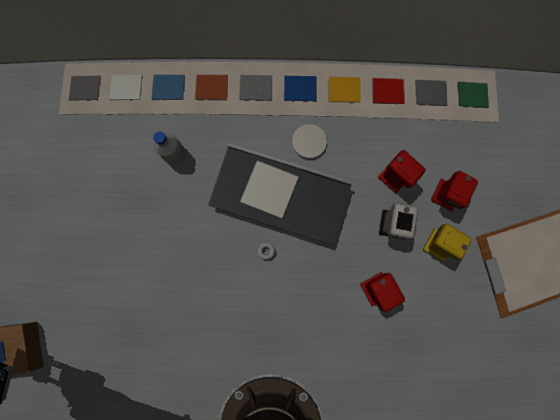

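View pics/side0.png

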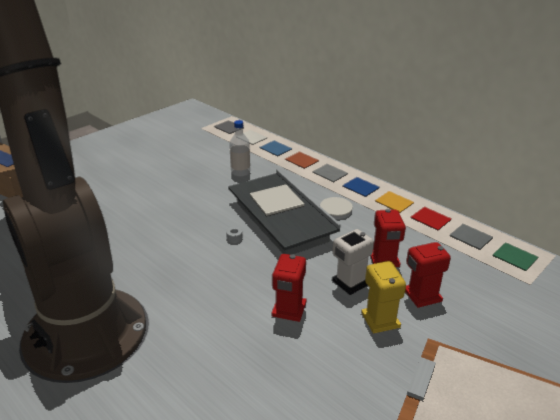

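Top view: the ledge is centred near (281,195) and the tile near (270,189), with the bottle at (167,148), dish (309,141) and collar (266,252). The reader-shaped things are white with a black foot at (400,221), red at (403,170), (456,190) and (384,292), and yellow at (450,242). Only the white one fits, so the tile goes toward the right (-y) end of the ledge. Next I'll measure and take a crop to confirm.

```bash
cat > meas.py <<'E'
from h import *
def quad(mask):
    cs,_=cv2.findContours(mask,cv2.RETR_EXTERNAL,cv2.CHAIN_APPROX_NONE)
    c=max(cs,key=cv2.contourArea); return c[:,0]
def rect(p):  # metric min-area rect of Nx3
    return cv2.minAreaRect(np.float32(p[:,:2]*1000))
def tile(n='top',save=None):
    im,d=shot(n,save); hsv=cv2.cvtColor(im,cv2.COLOR_RGB2HSV)
    vv,uu=np.mgrid[:420,:560]; W=pts(n,np.c_[uu.ravel(),vv.ravel()],d.ravel()).reshape(420,560,3)
    roi=np.zeros((420,560),bool); roi[130:270,200:375]=1
    m=((hsv[...,2]>130)&roi&(W[...,2]>.045)&(W[...,2]<.075)).astype(np.uint8)
    m=cv2.morphologyEx(m,cv2.MORPH_OPEN,np.ones((5,5)))
    c=quad(m); p=pts(n,c,None,.058)
    return im,d,W,m,c,rect(p)
E
python3 - <<'E'
from meas import *
im,d,W,m,c,r=tile()
print('tile',r,'z',np.median(W[m>0][:,2]))
roi=np.zeros((420,560),bool); roi[130:270,200:375]=1
lm=(roi&(W[...,2]>.04)&(W[...,2]<.075)).astype(np.uint8)
lm=cv2.morphologyEx(lm,cv2.MORPH_OPEN,np.ones((5,5)))
q=quad(lm); print('ledge',rect(pts('top',q,None,.05)), 'z',np.median(W[(lm>0)&(m==0)][:,2]))
print(cv2.boxPoints(rect(pts('top',q,None,.05))))
h=(roi&(W[...,2]>.058)&(W[...,2]<.07)&(m==0)).astype(np.uint8); ys,xs=np.nonzero(h)
print('rail n',len(xs),W[h>0].mean(0) if len(xs) else '')
for nm,uv,z in [('reader head',(403,220),.128),('collar',(266,251),.024),('dish',(309,141),.016),('bottlecap',(160,138),.17),('red',(403,158),.128),('red2',(388,292),.128)]:
    print(nm,pts('top',[uv],None,z)[0].round(3),W[uv[1],uv[0]].round(3))
t=cv2.resize(im[120:320,190:490],None,fx=2.6,fy=2.6,interpolation=cv2.INTER_CUBIC)
cv2.imwrite('pics/crop.png',np.clip(t[:,:,::-1]*1.3,0,255))
E
```

```text
tile ((554.793212890625, 68.8971939086914), (12.274704933166504, 17.1536865234375), 1.1549620628356934) z 0.05874263257028565
ledge ((574.3493041992188, -10.83489990234375), (320.7592468261719, 163.6881866455078), 73.44120788574219) z 0.05158774552673184
[[ 450.19144 -141.23775]
 [ 607.09106 -187.88872]
 [ 698.5072   119.56795]
 [ 541.60754  166.21892]]
rail n 1451 [0.59834935 0.00299219 0.06053655]
reader head [ 0.504 -0.295  0.128] [ 0.504 -0.295  0.128]
collar [0.433 0.02  0.024] [0.434 0.02  0.002]
dish [ 0.716 -0.083  0.016] [ 0.715 -0.083  0.02 ]
bottlecap [0.675 0.261 0.17 ] [0.676 0.262 0.168]
red [ 0.65  -0.297  0.128] [ 0.649 -0.297  0.131]
red2 [ 0.341 -0.259  0.128] [ 0.341 -0.259  0.13 ][ WARN:0@1.344] global loadsave.cpp:1063 imwrite_ Unsupported depth image for selected encoder is fallbacked to CV_8U.
```

View pics/crop.png

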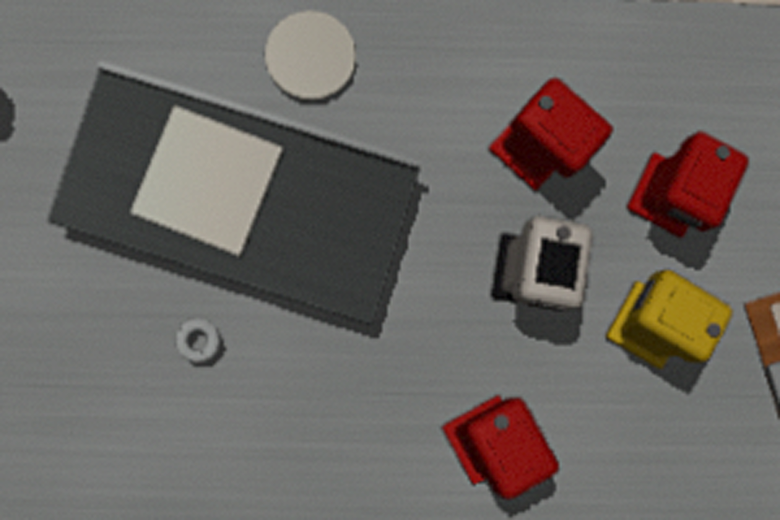

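The crop shows the white reader with the black foot at crop (555,262), facing the ledge's right end, and the red and yellow ones around it are decoys. The depth gate broke the tile mask, so I'll redo it by brightness.

```bash
sed -i "s/m=((hsv.*/m=((hsv[...,2]>125)\&(W[...,2]>.03)\&roi\&(W[...,2]<.085)).astype(np.uint8)/; s/np.ones((5,5))/np.ones((7,7))/" meas.py
cat >> meas.py <<'E'
LA=np.array([.285,.9585]); LX=np.array([.9585,-.285])   # ledge y, x axes
def led(p,C): q=np.asarray(p)[...,:2]-C; return np.stack([q@LX,q@LA],-1)
E
python3 - <<'E'
from meas import *
im,d,W,m,c,r=tile()
print('tile',r); B=cv2.boxPoints(r);print(B.round(1))
print(np.median(im[m>0],0),m.sum())
# ledge near edge & ends on z=.05: fit lines
roi=np.zeros((420,560),bool); roi[130:270,200:375]=1
lm=(roi&(W[...,2]>.035)&(W[...,2]<.085)).astype(np.uint8)
lm=cv2.morphologyEx(lm,cv2.MORPH_OPEN,np.ones((5,5)))
p=pts('top',quad(lm),None,.05)
l=led(p,np.array([.5743,-.0108]))*1000
for nm,s in [('near',(l[:,0]<-70)&(abs(l[:,1])<130)),('far',(l[:,0]>70)&(abs(l[:,1])<130)),('+y',(l[:,1]>140)&(abs(l[:,0])<60)),('-y',(l[:,1]<-140)&(abs(l[:,0])<60))]:
    k=0 if nm in('near','far') else 1
    f=np.polyfit(l[s,1-k],l[s,k],1); print(nm,f.round(4),s.sum())
print('tile box in ledge',(led(B/1000,np.array([.5743,-.0108]))*1000).round(1))
E
```

```text
tile ((582.2333984375, 15.0032958984375), (105.46691131591797, 106.05084228515625), 69.48734283447266)
[[514.1 -15.8]
 [613.4 -53. ]
 [650.4  45.8]
 [551.   83. ]]
[131. 128. 119.] 1766
near [ 3.00000e-04 -8.06437e+01] 102
far [-6.30000e-03  7.95912e+01] 104
+y [-1.290000e-02  1.585391e+02] 47
-y [-2.600000e-03 -1.592468e+02] 46
tile box in ledge [[-56.3 -22. ]
 [ 49.5 -29.3]
 [ 56.8  75.9]
 [-49.   83.3]]
```

```bash
python3 - <<'E'
from meas import *
s=arm.observe(); R=cv2.Rodrigues(s['ee_rot'])[0]; print(R.round(4))
a=np.arctan2(R[1,1],R[0,1]); b=np.arctan2(LX[1],LX[0])
print('tool y ang',a,'spin options',[(b-a+k*np.pi) for k in(-1,0,1)])
C=np.array([.5743,-.0108])
for y in (.104,-.0775): print(y,((C+LA*y-s['position'][:2])*100).round(2))
print(s['position'],arm.tip_reach)
E
```

```text
[[-9.656e-01  2.599e-01 -1.000e-04]
 [ 2.599e-01  9.656e-01 -9.000e-04]
 [-1.000e-04 -9.000e-04 -1.000e+00]]
tool y ang 1.3078944941177368 spin options [np.float64(-4.738501418307079), np.float64(-1.5969087647172864), np.float64(1.5446838888725067)]
0.104 [ 44.16 -51.44]
-0.0775 [ 38.98 -68.84]
[0.16237042 0.60330459 0.29175441] 0.0655
```

>>> carry_out:
  plan:
    - [2.5, -3, 0, -0.1, 5]
    - [5, -6, 0, -0.2, 5]
    - [8, -9.5, 0, -0.3, 5]
    - [11, -13, 0, -0.4, 5]
    - [14, -16.5, 0, -0.5, 5]
    - [17, -20, 0, -0.6, 5]
    - [20, -23.5, 0, -0.7, 5]
    - [23, -27, 0, -0.8, 5]
    - [26, -30.5, 0, -0.92, 5]
    - [29, -34, 0, -1.04, 5]
    - [32, -37.5, 0, -1.16, 5]
    - [35, -41, 0, -1.28, 5]
    - [38, -44.5, 0, -1.4, 5]
    - [41, -48, 0, -1.5, 5]
    - [43, -50, 0, -1.56, 5]
    - [44.2, -51.4, 0, -1.597, 5]
    - [44.2, -51.4, 0, -1.597, 5]
    - [44.2, -51.4, 0, -1.597, 5]
    - [44.2, -51.4, 0, -1.597, 5]

```text
clock: 2.1
position: [0.6035, 0.0911, 0.2916]
ee_rot: [-2.514, -1.881, 0.001]
force: [-0.6, 0.4, 0.6]
width: 0.543
```

>>> carry_out:
  plan:
    - [0, 0, -4, 0, 5]
    - [0, 0, -8, 0, 5]
    - [0, 0, -11, 0, 5]
    - [0, 0, -13.5, 0, 5]
    - [0, 0, -15, 0, 5]
    - [0, 0, -16, 0, 5]
    - [0, 0, -16.6, 0, 5]
    - [0, 0, -17, 0, 5]
    - [0, 0, -17.2, 0, 5]
    - [0, 0, -17.2, 0, 5]
    - [0, 0, -17.2, 0, 5]

```text
clock: 3.2
position: [0.6038, 0.0911, 0.1201]
ee_rot: [-2.514, -1.881, -0.0]
force: [-0.3, 0.2, 0.3]
width: 0.544
```

```bash
python3 - <<'E'
from meas import *
print(arm.observe()['position'],arm.observe()['force'])
im,d=shot('side')
cv2.imwrite('pics/s1.png',cv2.resize(im[130:280,180:380],None,fx=4,fy=4)[:,:,::-1])
E
```

```text
[0.60381953 0.09112285 0.12013344] [-0.27020399  0.18584938  0.32358666]
```

View pics/s1.png

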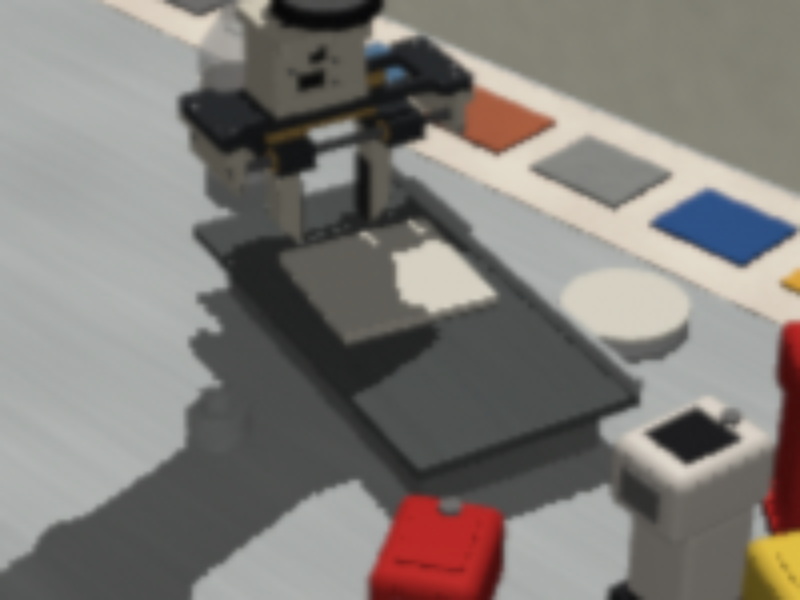

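The fingertips stand just behind the tile's bottle-side edge, at crop (290,237) and (370,218), and nothing is touching. I'll lower 1.5 mm and push the first leg.

>>> carry_out:
  plan:
    - [0, 0, -0.15, 0, 5]
    - [-0.14, -0.48, -0.15, 0, 5]
    - [-0.29, -0.96, -0.15, 0, 5]
    - [-0.43, -1.44, -0.15, 0, 5]
    - [-0.57, -1.92, -0.15, 0, 5]
    - [-0.71, -2.4, -0.15, 0, 5]
    - [-0.86, -2.88, -0.15, 0, 5]
    - [-1.0, -3.35, -0.15, 0, 5]
    - [-1.14, -3.83, -0.15, 0, 5]
    - [-1.28, -4.31, -0.15, 0, 5]
    - [-1.43, -4.79, -0.15, 0, 5]
    - [-1.57, -5.27, -0.15, 0, 5]
    - [-1.71, -5.75, -0.15, 0, 5]
    - [-1.85, -6.23, -0.15, 0, 5]
    - [-2.0, -6.71, -0.15, 0, 5]
    - [-2.14, -7.19, -0.15, 0, 5]
    - [-2.28, -7.67, -0.15, 0, 5]
    - [-2.28, -7.67, -0.15, 0, 5]

```text
clock: 5.05
position: [0.5807, 0.0132, 0.1186]
ee_rot: [-2.515, -1.88, 0.001]
force: [-0.5, 0.2, -0.2]
width: 0.549
```

```bash
python3 - <<'E'
from meas import *
p=arm.observe()['position'];print(p,arm.observe()['force'],led(p,np.array([.5743,-.0108])))
a,_=shot('top');b,_=shot('side')
cv2.imwrite('pics/s2.png',np.hstack([cv2.resize(x,None,fx=2.6,fy=2.6) for x in(a[120:270,205:355],b[150:300,210:360])])[:,:,::-1])
E
```

```text
[0.58068427 0.01318409 0.11861502] [-0.45041528  0.23261432 -0.20046506] [-0.00071614  0.02480827]
```

View pics/s2.png

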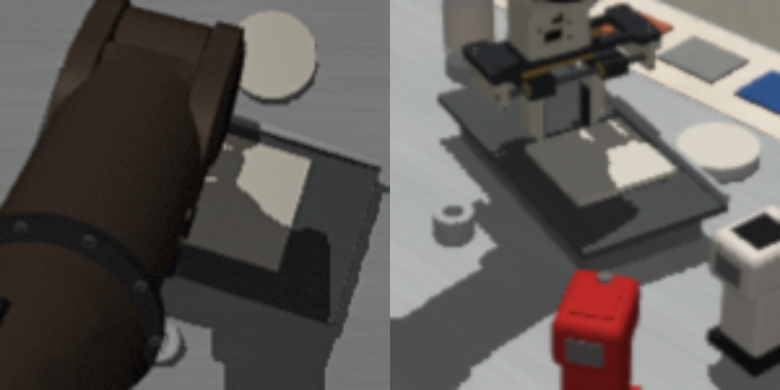

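Left (top view): the tile is ahead of the hand. Right (side view): both fingertips are on its rear edge, and it lies flat and straight. I'll go on.

>>> carry_out:
  plan:
    - [-0.17, -0.57, 0, 0, 5]
    - [-0.34, -1.14, 0, 0, 5]
    - [-0.51, -1.71, 0, 0, 5]
    - [-0.68, -2.28, 0, 0, 5]
    - [-0.85, -2.85, 0, 0, 5]
    - [-1.02, -3.42, 0, 0, 5]
    - [-1.19, -3.99, 0, 0, 5]
    - [-1.36, -4.56, 0, 0, 5]
    - [-1.53, -5.13, 0, 0, 5]
    - [-1.7, -5.7, 0, 0, 5]
    - [-1.87, -6.27, 0, 0, 5]
    - [-2.04, -6.84, 0, 0, 5]
    - [-2.21, -7.41, 0, 0, 5]
    - [-2.38, -7.98, 0, 0, 5]
    - [-2.52, -8.5, 0, 0, 5]
    - [-2.64, -8.9, 0, 0, 5]
    - [-2.73, -9.2, 0, 0, 5]
    - [-2.76, -9.28, 0, 0, 5]
    - [-2.76, -9.28, 0, 0, 5]

```text
clock: 7.05
position: [0.5533, -0.0791, 0.1186]
ee_rot: [-2.515, -1.88, 0.001]
force: [-0.1, 0.0, 0.7]
width: 0.544
```

```bash
python3 - <<'E'
from meas import *
p=arm.observe()['position'];print(p,arm.observe()['force'],led(p,np.array([.5743,-.0108])))
a,_=shot('top');b,_=shot('side')
cv2.imwrite('pics/s3.png',np.hstack([cv2.resize(x,None,fx=2.6,fy=2.6) for x in(a[130:280,230:380],b[150:300,230:380])])[:,:,::-1])
E
```

```text
[ 0.55328808 -0.07905044  0.11863385] [-0.1382352   0.02086189  0.69310817] [-0.00068855 -0.07140644]
```

View pics/s3.png

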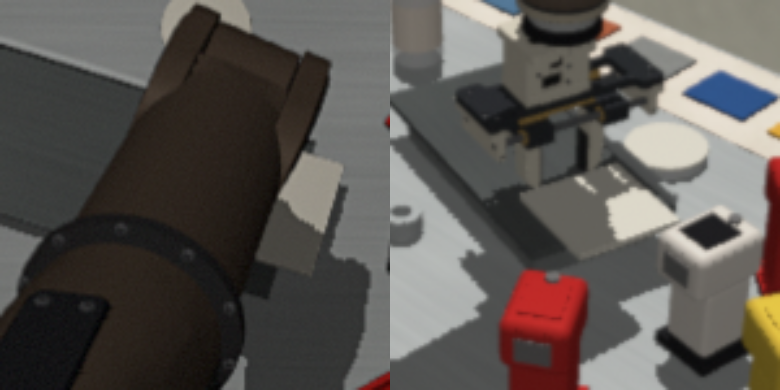

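```bash
python3 - <<'E'
from meas import *
print(led(pts('top',[(361.9,192.7),(350.4,235.8)],None,.058),np.array([.5743,-.0108])))
E
```

```text
[[ 0.06008987 -0.19173989]
 [-0.04922092 -0.19490268]]
```

>>> carry_out:
  plan:
    - [-0.04, -0.13, 0, 0, 5]
    - [-0.08, -0.26, 0, 0, 5]
    - [-0.11, -0.38, 0, 0, 5]
    - [-0.11, -0.38, 0, 0, 5]
    - [-0.11, -0.38, 0, 0, 5]
    - [0.1, 0.3, 0, 0, 5]
    - [0.4, 1.3, 0, 0, 5]
    - [0.8, 2.7, 0.2, 0, 5]
    - [0.8, 2.7, 2, 0, 5]
    - [0.8, 2.7, 6, 0, 5]
    - [0.8, 2.7, 10, 0, 5]
    - [0.8, 2.7, 14, 0, 5]
    - [0.8, 2.7, 18, 0, 5]
    - [-2, 6, 18, 0, 5]
    - [-5, 10, 18, 0, 5]
    - [-8, 14, 18, 0, 5]
    - [-11, 18, 18, 0, 5]
    - [-14, 22, 18, 0, 5]
    - [-17, 26, 18, 0, 5]
    - [-20, 30, 18, 0, 5]

```text
clock: 9.15
position: [0.3514, 0.2234, 0.2991]
ee_rot: [-2.513, -1.882, -0.001]
force: [1.8, 1.4, -0.0]
width: 0.539
```

>>> carry_out:
  plan:
    - [-3, 4, 0, 0, 5]
    - [-6, 8, 0, 0, 5]
    - [-9, 12, 0, 0, 5]
    - [-12, 16, 0, 0, 5]
    - [-12, 16, 0, 0, 5]

```text
clock: 9.65
position: [0.2259, 0.3889, 0.2994]
ee_rot: [-2.502, -1.893, -0.002]
force: [1.5, -0.4, 0.0]
width: 0.543
```

```bash
python3 - <<'E'
from meas import *
C=np.array([.5743,-.0108]); print(arm.observe()['position'],arm.observe()['force'])
im,d,W,m,c,r=tile()
print('tile',r); print((led(cv2.boxPoints(r)/1000,C)*1000).round(1),(led(np.array(r[0])/1000,C)*1000).round(1))
b,_=shot('side')
for nm,uv in [('reader',(403,220)),('collar',(266,251)),('dish',(309,141)),('cap',(160,138))]: print(nm,W[uv[1],uv[0]].round(3))
cv2.imwrite('pics/s4.png',np.hstack([cv2.resize(x,None,fx=1.4,fy=1.4) for x in(im[100:310,150:430],b[100:310,150:430])])[:,:,::-1])
E
```

```text
[0.22591841 0.38886376 0.29939582] [ 1.49704499 -0.3845958   0.01788156]Traceback (most recent call last):
  File "<stdin>", line 3, in <module>
  File "meas.py", line 13, in tile
    c=quad(m); p=pts(n,c,None,.058)
  File "meas.py", line 4, in quad
    c=max(cs,key=cv2.contourArea); return c[:,0]
ValueError: max() iterable argument is empty
```

```bash
python3 - <<'E'
from meas import *
im=np.load('last_top.npz')['im']; b,_=shot('side')
cv2.imwrite('pics/s4.png',np.hstack([cv2.resize(x,None,fx=1.4,fy=1.4) for x in(im[100:310,150:430],b[100:310,150:430])])[:,:,::-1])
E
```

```text
(no output)
```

View pics/s4.png

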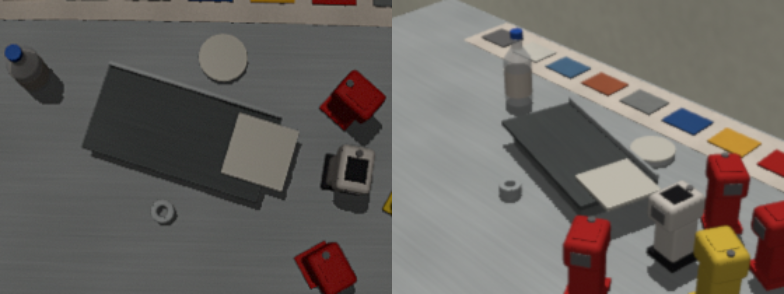

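The tile lies flat and sticks out over the reader end, with its outer edge at about (285-298,130-190) in the left half, and all the other objects stand in place. Its brightness is just below my threshold, so I'll lower it and measure.

```bash
sed -i 's/\[...,2\]>125/[...,2]>105/' meas.py; python3 - <<'E'
from meas import *
C=np.array([.5743,-.0108])
im,d,W,m,c,r=tile()
print(m.sum(),r); print((led(cv2.boxPoints(r)/1000,C)*1000).round(1),(led(np.array(r[0])/1000,C)*1000).round(1))
for nm,uv in [('reader',(403,220)),('collar',(266,251)),('dish',(309,141)),('cap',(160,138))]: print(nm,W[uv[1],uv[0]].round(3))
E
```

```text
1934 ((539.28173828125, -147.27706909179688), (108.89656066894531, 108.85580444335938), 73.56403350830078)
[[ -49.  -195.4]
 [  59.9 -195.1]
 [  59.6  -86.2]
 [ -49.2  -86.5]] [   5.3 -140.8]
reader [ 0.504 -0.294  0.129]
collar [ 0.434  0.021 -0.002]
dish [ 0.716 -0.083  0.016]
cap [0.674 0.26  0.173]
```

```bash
python3 -c "
from cell import arm
print(arm.sign_off(), arm.observe()['clock'])"
```

```text
the job is handed in; nothing more can be done
the job is handed in; nothing more can be done
```

I pushed the tile along the ledge with both fingertips on its bottle-side edge until about a third stuck out over the end facing the white reader. I then backed off, moved the arm clear and handed the job in at about 10 s; no verdict was reported.

Last checks:
- **Overhang:** about 36 mm by the top camera (36.7 mm is a third). The finger positions gave about 35 mm.
- **Alignment:** the tile is within about 0.002 rad of the ledge. Its near edge is about 30 mm inside the open front side and its far edge about 14 mm short of the rail.
- **Flat:** it lay flat in every view I checked, and the force readings stayed under 2.5 N after each move.
- **Other objects:** the reader, dish, bottle and collar read within about 5 mm of where they started. For the collar, the reading fell on the bench seen through the ring, so I also judged it by eye in the last picture.

One check failed at first: the final tile detection found nothing because the picture was slightly darker than my brightness threshold. I lowered the threshold and it then measured a 108.9 mm square, against the true 110 mm.

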